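# Roll the paint pots up the rack

## Robot

A 7-joint arm with a two-finger parallel gripper is mounted at the origin on a cart in front of the work surface, level with it; the furniture and walls round the work are solid. World frame = base frame: x ahead of the robot, y to its left, z up, the work surface at z = 0. Lengths are in mm, angles in degrees, forces in N, time in s.
With the tool pointing down it reaches from about 400 to 875 mm from the base axis. Payload 6.5 kg.
Tool frame: the origin (TCP) lies on the mounting face of the last link; the fingertips stand 173 mm ahead of it and the grasp point (between the pads) lies 155 mm ahead of it; z points along the fingers, y is the line along which they close (so a half turn about z gives the same grasp; the last joint's range is limited). The gripper opens to 85 mm and grips with 20 to 120 N. Pads are 22 mm wide; open, the fingers measure 114 mm over their backs; the gripper's body (76 mm by 85 mm) begins 54 mm behind the grasp point. The pads swing forward as they close: fully open they stand 13 mm farther back than shut.
Start: joints at [62.212, 30.733, -0.252, 88.115, 0.149, 61.152, -4.079], TCP at [264.331, -593.817, 404.69] pointing down, gripper open.
Joint ranges: [-154.64, 154.64], [-21.42, 123.67], [-72.66, 72.17], [13.99, 137.28], [-74.86, 254.86], [10.95, 109.41], [-158.01, 158.01]. Speed limits (degrees/s): [136.94, 136.94, 180, 180, 180, 180, 180].

## Interface

Orientations are given as [roll, pitch, yaw] about the fixed x, y, z axes, in that order (R = Rz(yaw) Ry(pitch) Rx(roll)).
In Python, from plant import arm gives the robot as it stands.
- The arm moves only by the tool drive_tool, never from a script. Its argument "commands" is a list of rows, each a list of 5 numbers: the finger opening in mm, from 0 to 85.4, then the shift along the world's x, y, z in mm, then the turn about the world's z in degrees. In form: [[hand, dx, dy, dz, yaw], ...]. A call has 1 to 12 rows; each row shifts and turns the commanded pose from where the row before left it; what a row does not reach is not made up. A row lasts 1/8 s, in which the tool goes at most 62.5 mm and 10.7 degrees, less where a joint would pass 70% of its speed; a pose out of reach is approached as far as the arm can. A call is refused whole if a number of a shift passes 62.5 or a number of a turn 10.7, either way. A call with a gripper value outside its range is refused whole. The fingers move at their own pace and stop on an object; "newtons" is the grip in N (left out, the last holds). Time passes only in rows, so rows that do not move let the fingers close. It gives the time, the measured TCP pose, the force, the opening and the grip force at its end, in the units of the state.
- arm.sense(): the state, without advancing time (a new reading comes with each control period).
- arm.read_camera(name): name is "scene" or "side" or "wrist"; returns a dict with "image" (400x640x3 uint8, blue, green, red), "camera_matrix" (3x3 intrinsics, pixels), "camera_from_world" (4x4, takes a point from world to camera coordinates). Camera axes: x right, y up, looking along -z (the intrinsics and any distortion apply to the point x, -y, -z); pixel columns grow to the right and rows downward; lengths in mm; the calibration is good to about 2 mm. The wrist camera is an equidistant fisheye: a pixel r from the principal point sees the ray r / f radians off the axis. A picture is of the moment at which its call begins. There is no depth.
- arm.sign_off(): hands the job in; it is judged then, once.
The state is a dict: "t": time; "joint_pos": joint angles; "dq": joint speeds; "joint_torque": joint torques, N m; "position": TCP position; "tool_rot": TCP orientation; "ft_force": force on the tool from outside, world axes, zero at the start; "ft_torque": the same for the moment, N m; "grip_width": finger opening in mm; "grasp_force": force on a finger pad.
Only numpy, scipy, OpenCV 4.12 (cv2) and the standard library are available. Lean on these libraries where they do the work, as an engineer would, in place of code of your own. Each camera call takes 0.05 s, during which the arm holds its last target. There are 200 camera calls.

## Task

Two paint pots lie on their sides at the low end of the two sloping gutters of the wooden rack. With the fingertips, push each pot up its own gutter and over the crest, so that it ends in the seat against the end stop and does not roll back. Only push: do not lift or carry the pots, and leave the things round the rack where they are.

Things in the scene. Friction and masses are not known exactly. Their poses are not given: they have to be found in the camera images.
- rack: plywood pot rack fixed to the table, two straight parallel gutters side by side, 174 mm long, 146 mm wide; origin at table height under the low end, midway between the gutters; x uphill along the gutters, y to the left seen from the low end, z up. Gutter centre lines at y = +36 mm (left) and -36 mm (right); each 54 mm wide between walls that stand 8 mm above its floor
- left_low (a point): low end of the left gutter's floor (x = 0, y = +36, z = 12 mm in the rack frame); from here the floor rises at 9 degrees. The low lip stands just before it, x = -4 to 0 mm, its top 17 mm above the table (5 mm above the floor)
- left_crest (a point): crest of the left gutter's floor (x = 130, y = +36, z = 32.6 mm in the rack frame); a pot let go before it rolls back to the lip, past it rolls on into the seat by itself: the floor drops 6 mm within 13 mm to a level seat 26.6 mm high, then the end stop, face at x = 163 mm, 26 mm taller than the seat
- right_low (a point): low end of the right gutter's floor (x = 0, y = -36, z = 12 mm in the rack frame); from here the floor rises at 9 degrees. The low lip stands just before it, x = -4 to 0 mm, its top 17 mm above the table (5 mm above the floor)
- right_crest (a point): crest of the right gutter's floor (x = 130, y = -36, z = 32.6 mm in the rack frame); a pot let go before it rolls back to the lip, past it rolls on into the seat by itself: the floor drops 6 mm within 13 mm to a level seat 26.6 mm high, then the end stop, face at x = 163 mm, 26 mm taller than the seat
- left_pot: closed round paint pot, 30 mm in diameter and 48 mm long, black body with white cap, smooth and slippery, about 50 g; it lies on its side across the left gutter and starts at rest against the low lip, free to roll; origin at the centre of its base, z along its axis towards the cap
- left_pot_mid (a point): middle of the left pot, on its axis
- left_seat (a point): where the middle of the pot lies when it is home against the stop of the left gutter (x = 148, y = +36, z = 42 mm in the rack frame)
- right_pot: closed round paint pot, 30 mm in diameter and 48 mm long, black body with white cap, smooth and slippery, about 50 g; it lies on its side across the right gutter and starts at rest against the low lip, free to roll; origin at the centre of its base, z along its axis towards the cap
- right_pot_mid (a point): middle of the right pot, on its axis
- right_seat (a point): where the middle of the pot lies when it is home against the stop of the right gutter (x = 148, y = -36, z = 42 mm in the rack frame)
- spare_pot: another such paint pot, standing upright beside the rack (30 x 48 mm); bystander; origin under its middle
- spool: empty wooden thread spool standing beside the rack, 26 mm wide, 29 mm tall; bystander; origin under its middle
- eraser: eraser lying beside the rack, 24 x 58 x 14 mm; bystander; origin under its middle
- cutters: small green-handled wire cutters lying at the left on the small mat, 124 x 64 x 15 mm; bystander; origin under its middle
- ribbon: roll of ribbon lying flat beyond the rack, 90 mm wide, 20 mm tall; bystander; origin under its middle
Things that resemble listed ones, but are neither listed nor needed, are in the scene too. What is shaped like the left_pot but yellow is not meant. What is shaped like the right_pot but purple is not meant.

How it is judged (in metres and radians):
At the end, for the whole second after the job is handed in: The middle of each pot is within 8 mm of the seat point of its own gutter and the pots are at rest (under 0.02 m/s) (distance between left_pot_mid and left_seat below 0.008 m and linear speed of each of left_pot, right_pot below 0.02 m/s and distance between right_pot_mid and right_seat below 0.008 m); the robot touches nothing.
It fails at once if a pot is lifted off its gutter by more than about 10 mm (its middle more than 58 mm above the table, 53 mm in the first 90 mm of the gutter or 46 mm in the first 45 mm) (z of any of left_pot_mid, right_pot_mid in the frame of rack above 0.058 m or (x of left_pot_mid in the frame of rack below 0.09 m and z of left_pot_mid in the frame of rack above 0.053 m) or (x of left_pot_mid in the frame of rack below 0.045 m and z of left_pot_mid in the frame of rack above 0.046 m) or (x of right_pot_mid in the frame of rack below 0.09 m and z of right_pot_mid in the frame of rack above 0.053 m) or (x of right_pot_mid in the frame of rack below 0.045 m and z of right_pot_mid in the frame of rack above 0.046 m)).
It fails at once if a thing beside the rack is moved by more than 20 mm (distance of any of spare_pot, spool, eraser, cutters, ribbon from where it was at the start of the episode above 0.02 m).
It also fails if it takes over 48 s, if anything falls off the work surface, if the arm or the gripper's body presses on something with over 40 N, if the wrist force passes 120 N, or if a joint passes its speed limit or range.

## Working session

There is one attempt and no reset: what is moved stays moved. The work goes in short steps, Python scripts to look and compute and a tool call to move; the robot and the scene stay as the last step left them, time stands still between calls to the robot, and variables do not carry over. Pictures are saved under pics/ and viewed, at most 10 in all, crops included, and the job is handed in when it is done.

Besides the shell and the picture viewer there is one more tool, called after "Emit:" by a JSON object that holds its "op" and its "data". drive_tool: Moves the arm, as the interface text tells. Its arguments: {"type":"object","properties":{"commands":{"type":"array","items":{"type":"array","items":{"type":"number"}}},"newtons":{"type":"number"}},"required":["commands"]}

```bash
mkdir -p pics; ls
python3 - <<'E'
from plant import arm
import cv2
s=arm.sense();print(s)
for n in("scene","side"):
    c=arm.read_camera(n);cv2.imwrite(f"pics/{n}0.png",c["image"]);print(c["camera_matrix"],c["camera_from_world"])
E
```

```text
pics
{'t': 0.0, 'joint_pos': array([62.21029377, 30.77646806, -0.2537062 , 88.17030081,  0.14944374,
       61.15147512, -4.07940836]), 'dq': array([ 0.04282366,  0.06907374,  0.04058241,  0.03312074, -0.08495082,
        0.0069967 ,  0.02327428]), 'joint_torque': array([-3.87952186e-04, -5.83403671e+01,  1.04847897e+00, -2.59100479e+01,
        1.23248508e-02,  9.68246983e-03, -1.42647264e-05]), 'position': array([ 264.20888996, -593.52123084,  403.82727702]), 'tool_rot': array([-1.79902400e+02,  7.91865045e-03,  2.40006106e+01]), 'ft_force': array([ 0.41053154, -0.00526172,  0.2793671 ]), 'ft_torque': array([0.00223376, 0.02594441, 0.01204821]), 'grasp_force': 0.0, 'grip_width': 85.53268454474174}
[[505.98283767   0.         316.25883391]
 [  0.         505.98283767 192.65430434]
 [  0.           0.           1.        ]] [[-7.43081829e-01 -6.68721191e-01  2.53251853e-02  4.42321742e+02]
 [ 3.23558358e-01 -3.25896088e-01  8.88313981e-01 -2.34795697e+02]
 [-5.85781004e-01  6.68284153e-01  4.58537791e-01 -9.37541479e+02]
 [ 0.00000000e+00  0.00000000e+00  0.00000000e+00  1.00000000e+00]]
[[418.45777877   0.         319.44301058]
 [  0.         418.45777877 192.20373456]
 [  0.           0.           1.        ]] [[ 9.94272059e-01 -1.05269979e-01 -1.84744135e-02 -5.47745357e+02]
 [ 8.28696788e-02  6.50155595e-01  7.55268375e-01 -1.20517194e+02]
 [-6.74958427e-02 -7.52473211e-01  6.55155232e-01 -9.12219322e+02]
 [ 0.00000000e+00  0.00000000e+00  0.00000000e+00  1.00000000e+00]]
```

View pics/scene0.png

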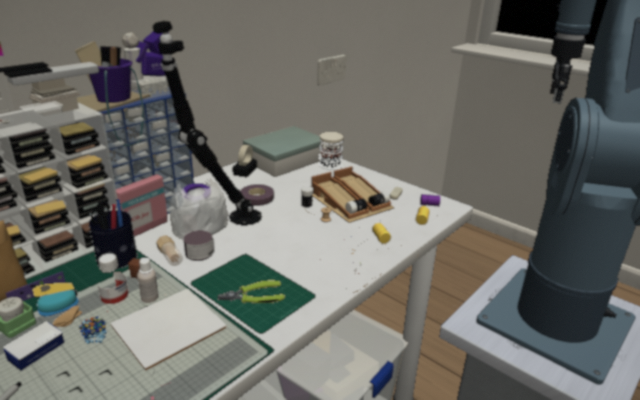

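View pics/side0.png

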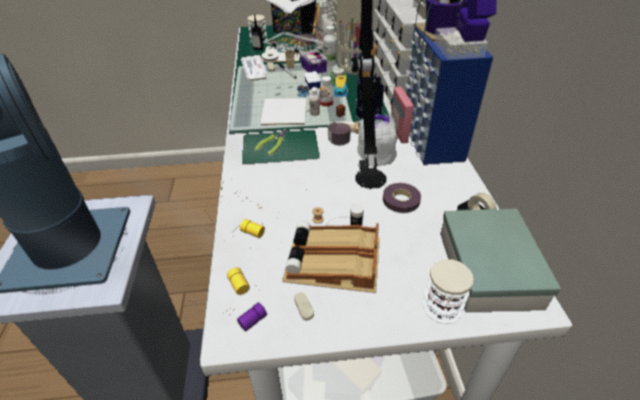

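The side view shows the rack at about (287–380, 223–290), low end at the left with the pots at (302,236) and (294,262). The spool is at (318,214), the spare pot at (357,215) and the eraser at (304,306). The scene view shows the same rack at about (350,193). I'll enlarge both.

Run:
```python
import cv2,numpy as np
a=cv2.imread("pics/side0.png")[205:320,260:400];b=cv2.imread("pics/scene0.png")[160:230,290:410]
a=cv2.resize(a,None,fx=5,fy=5,interpolation=cv2.INTER_CUBIC);b=cv2.resize(b,None,fx=5,fy=5,interpolation=cv2.INTER_CUBIC)
cv2.imwrite("pics/a.png",a);cv2.imwrite("pics/b.png",b)
```

```text
(no output)
```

View pics/a.png

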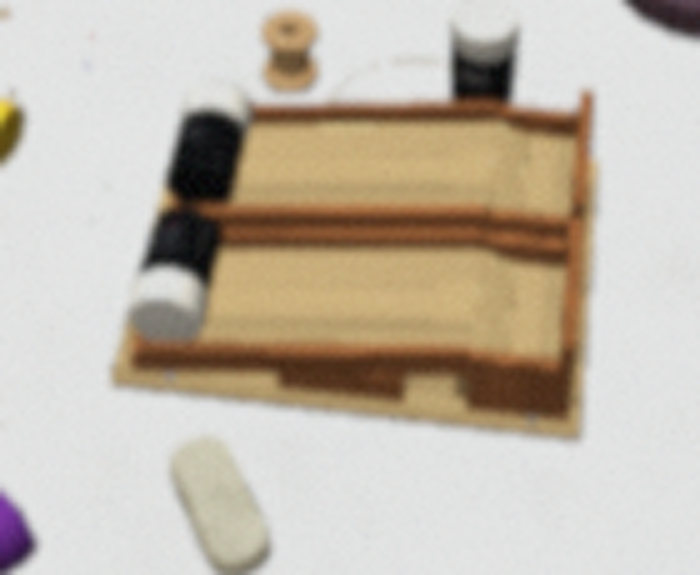

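View pics/b.png

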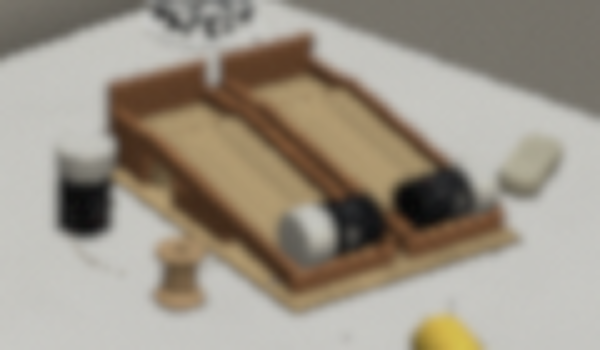

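The crops show both pots at the low lip with their caps outward, the spool and spare pot on the left side, and the eraser on the right. The stop planks show clearly. I'll cast the corner pixels onto planes and across the two views.

```bash
cat > h.py <<'E'
import numpy as np,cv2,math
def ray(c,uv):
    K=c["camera_matrix"];T=c["camera_from_world"];R=T[:3,:3]
    d=np.array([(uv[0]-K[0,2])/K[0,0],-(uv[1]-K[1,2])/K[1,1],-1.])
    return -R.T@T[:3,3],R.T@d/np.linalg.norm(d)
def onz(c,uv,z):
    o,d=ray(c,uv);return o+d*(z-o[2])/d[2]
def tri(c1,u1,c2,u2):
    o1,d1=ray(c1,u1);o2,d2=ray(c2,u2)
    t=np.linalg.lstsq(np.c_[d1,-d2],o2-o1,rcond=None)[0]
    p,q=o1+t[0]*d1,o2+t[1]*d2
    return (p+q)/2,np.linalg.norm(p-q)
E
python3 - <<'E'
from plant import arm
from h import *
np.set_printoptions(precision=1,suppress=True)
S=arm.read_camera("scene");D=arm.read_camera("side")
a=lambda x,y:(260+(x-2)/5,205+(y-2)/5)
b=lambda x,y:(290+(x-2)/5,160+(y-2)/5)
print("plate R low,high",onz(D,a(115,382),2),onz(D,a(577,437),2), onz(S,b(522,237),4),"Llow",onz(S,b(293,308),4))
print("stop L top",tri(D,a(587,93),S,b(110,85)))
print("pots L",tri(D,a(207,145),S,b(333,228)),onz(D,a(207,145),29),"R",tri(D,a(175,275),S,b(445,197)),onz(D,a(175,275),29))
print("pot axis L", onz(D,a(180,188),29),onz(D,a(218,105),29))
print("wall tops L low/high",onz(D,a(255,112),27),onz(D,a(505,115),40),"mid",onz(D,a(200,210),24),onz(D,a(490,215),40.6))
print("stop base face L,R seat",onz(D,a(575,135),27),onz(D,a(565,350),27))
print("spool",onz(D,a(290,25),29),onz(D,a(290,75),0),"spare",onz(D,a(485,30),48),"eraser",onz(D,a(220,505),10),onz(D,a(190,440),10))
E
```

```text
plate R low,high [ 461.7 -147.1    2. ] [ 638.2 -194.5    2. ] [ 456.1 -143.7    4. ] Llow [495.4  -4.9   4. ]
stop L top (array([666.9, -58. ,  48.9]), np.float64(2.0882516576431023))
pots L (array([506.4, -47.6,  27.7]), np.float64(0.9514064414060637)) [506.8 -48.5  29. ] R (array([ 488.1, -116.2,   26.1]), np.float64(1.836367114085169)) [ 488.9 -118.1   29. ]
pot axis L [493.8 -71.6  29. ] [513.3 -25.3  29. ]
wall tops L low/high [529.  -29.6  27. ] [633.2 -57.1  40. ] mid [501.4 -80.3  24. ] [ 617.1 -112.1   40.6]
stop base face L,R seat [663.6 -60.1  27. ] [ 636.5 -171.9   27. ]
spool [549.5  21.1  29. ] [548.6  18.5   0. ] spare [632.1 -12.7  48. ] eraser [ 498.8 -214.2   10. ] [ 489.6 -184.    10. ]
```

Rack yaw is about -15° with its origin near (488, -80). The pots and plate corners agree with this to about 3 mm. I'll push each pot with the fingers a little open along rack y, so there are two contacts. First move is to behind the left pot, up high.

Emit:
{"op": "drive_tool", "data": {"commands": [[14, 16.5, 46, 0, -3.25], [14, 16.5, 46, 0, -3.25], [14, 16.5, 46, 0, -3.25], [14, 16.5, 46, 0, -3.25], [14, 16.5, 46, 0, -3.25], [14, 16.5, 46, 0, -3.25], [14, 16.5, 46, 0, -3.25], [14, 16.5, 46, 0, -3.25], [14, 16.5, 46, 0, -3.25], [14, 16.5, 46, 0, -3.25], [14, 16.5, 46, 0, -3.25], [14, 16.5, 46, 0, -3.25]], "newtons": 30}}

```text
t: 1.7
position: [462.6, -40.4, 404.8]
tool_rot: [180.0, -0.0, -15.1]
ft_force: [0.9, -0.4, -1.5]
grip_width: 14.2
grasp_force: 0.0
```

Emit:
{"op": "drive_tool", "data": {"commands": [[14, 0, 0, -40, 0], [14, 0, 0, -40, 0], [14, 0, 0, -40, 0], [14, 0, 0, -35, 0], [14, 0, 0, 0, 0]]}}

```text
t: 2.33
position: [461.2, -41.7, 247.9]
tool_rot: [179.9, 0.3, -15.0]
ft_force: [-0.3, -0.3, 0.2]
grip_width: 14.0
grasp_force: 0.0
```

Run:
```python
from plant import arm
from h import *
np.set_printoptions(precision=1,suppress=True)
s=arm.sense();print(s["position"])
D=arm.read_camera("side");S=arm.read_camera("scene")
p=np.vstack([cv2.resize(D["image"][180:320,200:400],(800,560),interpolation=cv2.INTER_CUBIC)])
cv2.imwrite("pics/c.png",p)
def proj(c,w):
    q=c["camera_from_world"]@np.r_[w,1];K=c["camera_matrix"];return K[0,0]*q[0]/-q[2]+K[0,2],K[1,1]*-q[1]/-q[2]+K[1,2]
u=proj(D,s["position"]-[0,0,172]);print(u,(u[0]-200)*4,(u[1]-180)*4)
```

```text
[461.2 -41.7 247.9]
(np.float64(277.59724292512294), np.float64(217.47449605313452)) 310.38897170049177 149.89798421253806
```

View pics/c.png

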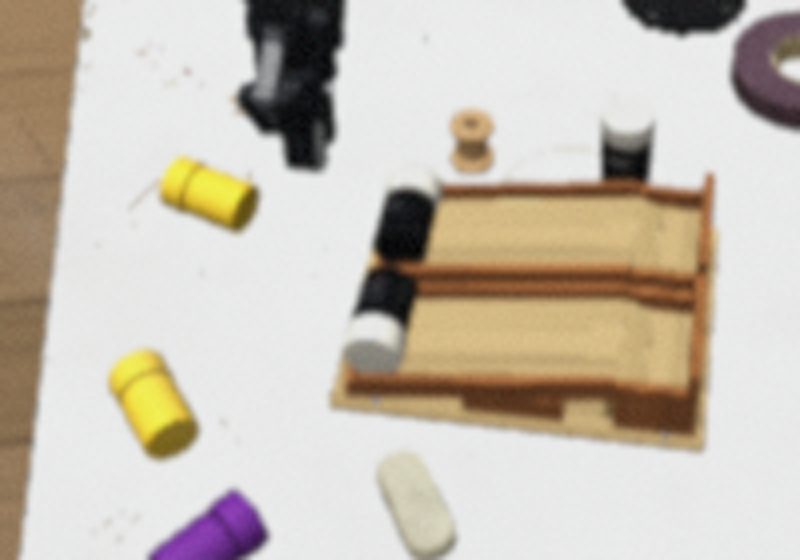

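The fingertips are at the projected place, around (305,160) in the crop, behind the left pot at (407,215) and clear of the yellow pots. Next I centre on the left gutter, descend and advance to contact.

Emit:
{"op": "drive_tool", "data": {"commands": [[14, 1.5, 6, -20, 0], [14, 0, 0, -20, 0], [14, 0, 0, -12, 0], [14, 0, 0, 0, 0], [14, 4.8, -1.3, 0, 0], [14, 4.8, -1.3, 0, 0], [14, 4.8, -1.3, 0, 0], [14, 4.8, -1.3, 0.5, 0], [14, 4.8, -1.3, 0.8, 0], [14, 0, 0, 0, 0]]}}

```text
t: 3.68
position: [488.3, -42.4, 199.1]
tool_rot: [-180.0, -0.0, -15.0]
ft_force: [0.1, -0.6, 0.6]
grip_width: 14.1
grasp_force: 0.1
```

Emit:
{"op": "drive_tool", "data": {"commands": [[14, 4.8, -1.3, -0.5, 0], [14, 4.8, -1.3, -0.4, 0], [14, 4.8, -1.3, 0.8, 0], [14, 4.8, -1.3, 0.8, 0], [14, 4.8, -1.3, 0.8, 0], [14, 4.8, -1.3, 0.8, 0], [14, 4.8, -1.3, 0.8, 0], [14, 4.8, -1.3, 0.8, 0], [14, 4.8, -1.3, 0.8, 0], [14, 0, 0, 0, 0]]}}

```text
t: 4.92
position: [531.5, -54.1, 203.8]
tool_rot: [-180.0, -0.0, -15.0]
ft_force: [0.2, -0.6, 0.3]
grip_width: 13.8
grasp_force: 0.1
```

Run:
```python
from plant import arm
from h import *
D=arm.read_camera("side");S=arm.read_camera("scene")
a=cv2.resize(D["image"][180:310,270:400],(400,400),interpolation=cv2.INTER_CUBIC)
b=cv2.resize(S["image"][150:230,300:400],(400,320),interpolation=cv2.INTER_CUBIC)
cv2.imwrite("pics/d.png",np.hstack([a,np.vstack([b,b[:80]*0])]))
```

```text
(no output)
```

View pics/d.png

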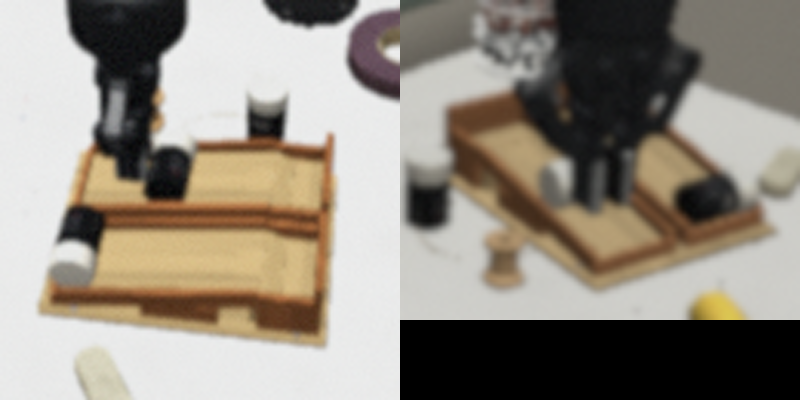

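The left pot rolls square ahead of both fingertips (at about (170,170) in the left pane), and the right pot is undisturbed. Continue pushing.

Emit:
{"op": "drive_tool", "data": {"commands": [[14, 4.8, -1.3, 0.8, 0], [14, 4.8, -1.3, 0.8, 0], [14, 4.8, -1.3, 0.8, 0], [14, 4.8, -1.3, 0.8, 0], [14, 4.8, -1.3, 0.8, 0], [14, 4.8, -1.3, 0.8, 0], [14, 4.8, -1.3, 0.8, 0], [14, 4.8, -1.3, 0.8, 0], [14, 4.8, -1.3, 0.8, 0], [14, 4.8, -1.3, 0.8, 0], [14, 4.8, -1.3, 0.8, 0], [14, 4.8, -1.3, 0.8, 0]]}}

```text
t: 6.52
position: [589.0, -69.7, 213.3]
tool_rot: [-180.0, 0.0, -15.0]
ft_force: [-0.5, 0.2, 1.2]
grip_width: 14.3
grasp_force: 0.2
```

Emit:
{"op": "drive_tool", "data": {"commands": [[14, 4.8, -1.3, 0.6, 0], [14, 4.8, -1.3, 0.4, 0], [14, 3.9, -1, 0, 0], [14, 2, -0.5, 0, 0], [14, 0, 0, 0, 0], [14, 0, 0, 0, 0]]}}

```text
t: 7.28
position: [604.0, -73.7, 214.2]
tool_rot: [180.0, 0.0, -15.0]
ft_force: [-0.1, 0.2, 0.4]
grip_width: 14.0
grasp_force: 0.0
```

Run:
```python
from plant import arm
from h import *
D=arm.read_camera("side");S=arm.read_camera("scene")
a=cv2.resize(D["image"][180:310,270:400],(400,400),interpolation=cv2.INTER_CUBIC)
b=cv2.resize(S["image"][150:230,300:400],(400,320),interpolation=cv2.INTER_CUBIC)
cv2.imwrite("pics/e.png",np.hstack([a,np.vstack([b,b[:80]*0])]))
```

```text
(no output)
```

View pics/e.png

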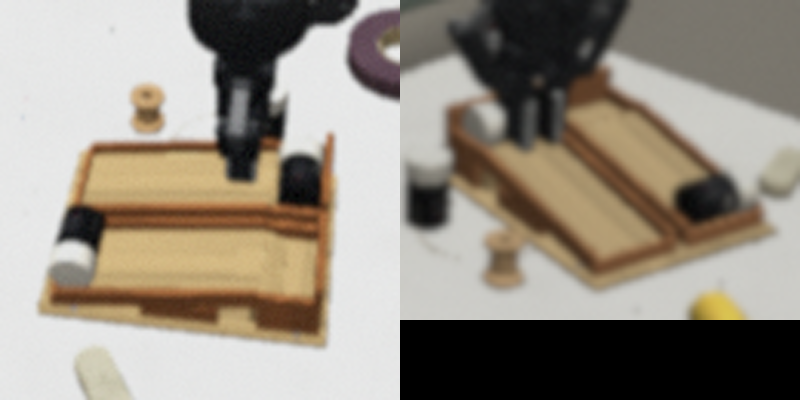

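The left pot has rolled into its seat against the stop (at about (300,175) in the left pane) and the fingertips are clear of it. Back off, rise and go behind the right pot.

Emit:
{"op": "drive_tool", "data": {"commands": [[14, -5, 1.3, 10, 0], [14, 0, 0, 25, 0], [14, 0, 0, 25, 0], [14, -30, -6.5, 0, 0], [14, -30, -6.5, 0, 0], [14, -30, -6.5, 0, 0], [14, -30, -6.5, 0, 0], [14, -30, -6.5, 0, 0], [14, -3, -1, 0, 0], [14, 0, 0, -20, 0], [14, 0, 0, 0, 0]]}}

```text
t: 8.75
position: [446.2, -105.6, 254.0]
tool_rot: [-180.0, 0.1, -15.0]
ft_force: [0.2, -0.0, -0.9]
grip_width: 14.0
grasp_force: 0.0
```

Emit:
{"op": "drive_tool", "data": {"commands": [[14, 0, 0, -20, 0], [14, 0, 0, -20, 0], [14, 0, 0, -17, 0], [14, 0, 0, 0, 0], [14, 4.8, -1.3, 0, 0], [14, 4.8, -1.3, 0, 0], [14, 4.8, -1.3, 0, 0], [14, 4.8, -1.3, 0.4, 0], [14, 4.8, -1.3, 0.8, 0], [14, 0, 0, 0, 0]]}}

```text
t: 10.0
position: [470.6, -112.5, 198.6]
tool_rot: [-180.0, -0.0, -15.0]
ft_force: [0.4, 1.0, 0.0]
grip_width: 14.4
grasp_force: 0.0
```

Emit:
{"op": "drive_tool", "data": {"commands": [[14, 4.8, -1.3, -0.3, 0], [14, 4.8, -1.3, 0, 0], [14, 4.8, -1.3, 0.8, 0], [14, 4.8, -1.3, 0.8, 0], [14, 4.8, -1.3, 0.8, 0], [14, 4.8, -1.3, 0.8, 0], [14, 4.8, -1.3, 0.8, 0], [14, 4.8, -1.3, 0.8, 0], [14, 4.8, -1.3, 0.8, 0], [14, 0, 0, 0, 0]]}}

```text
t: 11.25
position: [513.8, -124.2, 203.9]
tool_rot: [-180.0, -0.0, -15.0]
ft_force: [0.0, -0.8, -0.1]
grip_width: 13.7
grasp_force: 0.0
```

Run:
```python
from plant import arm
from h import *
D=arm.read_camera("side");S=arm.read_camera("scene")
a=cv2.resize(D["image"][180:310,270:400],(400,400),interpolation=cv2.INTER_CUBIC)
b=cv2.resize(S["image"][150:230,300:400],(400,320),interpolation=cv2.INTER_CUBIC)
cv2.imwrite("pics/f.png",np.hstack([a,np.vstack([b,b[:80]*0])]))
```

```text
(no output)
```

View pics/f.png

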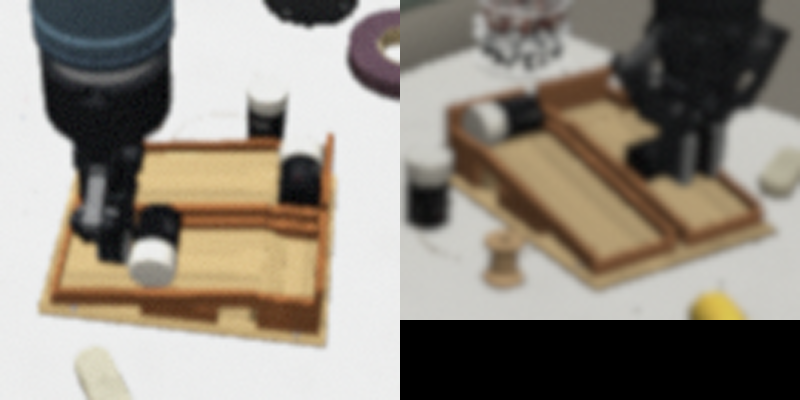

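The left pot is still seated, and the right pot rolls square ahead of the tips at about (155,245). Finish the push.

Emit:
{"op": "drive_tool", "data": {"commands": [[14, 4.8, -1.3, 0.8, 0], [14, 4.8, -1.3, 0.8, 0], [14, 4.8, -1.3, 0.8, 0], [14, 4.8, -1.3, 0.8, 0], [14, 4.8, -1.3, 0.8, 0], [14, 4.8, -1.3, 0.8, 0], [14, 4.8, -1.3, 0.8, 0], [14, 4.8, -1.3, 0.8, 0], [14, 4.8, -1.3, 0.8, 0], [14, 4.8, -1.3, 0.8, 0], [14, 4.8, -1.3, 0.8, 0], [14, 4.8, -1.3, 0.8, 0]]}}

```text
t: 12.85
position: [571.2, -139.8, 213.4]
tool_rot: [180.0, 0.0, -15.0]
ft_force: [0.5, 0.3, 0.9]
grip_width: 13.7
grasp_force: 0.2
```

Emit:
{"op": "drive_tool", "data": {"commands": [[14, 4.8, -1.3, 0.6, 0], [14, 4.8, -1.3, 0.4, 0], [14, 3.9, -1, 0, 0], [14, 1, -0.3, 0, 0], [14, 0, 0, 0, 0], [14, 0, 0, 0, 0], [14, -5, 1.3, 10, 0], [14, -10, 2.6, 25, 0], [14, -20, 5, 30, 0], [14, -30, 8, 30, 0], [14, 0, 0, 0, 0], [14, 0, 0, 0, 0]]}}

```text
t: 14.35
position: [520.6, -126.8, 309.6]
tool_rot: [180.0, -0.1, -15.0]
ft_force: [0.9, 1.0, -0.6]
grip_width: 13.9
grasp_force: 0.0
```

Run:
```python
from plant import arm
from h import *
D=arm.read_camera("side");S=arm.read_camera("scene")
a=cv2.resize(D["image"][180:310,270:400],(400,400),interpolation=cv2.INTER_CUBIC)
b=cv2.resize(S["image"][150:230,300:400],(400,320),interpolation=cv2.INTER_CUBIC)
cv2.imwrite("pics/g.png",np.hstack([a,np.vstack([b,b[:80]*0])]))
```

```text
(no output)
```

View pics/g.png

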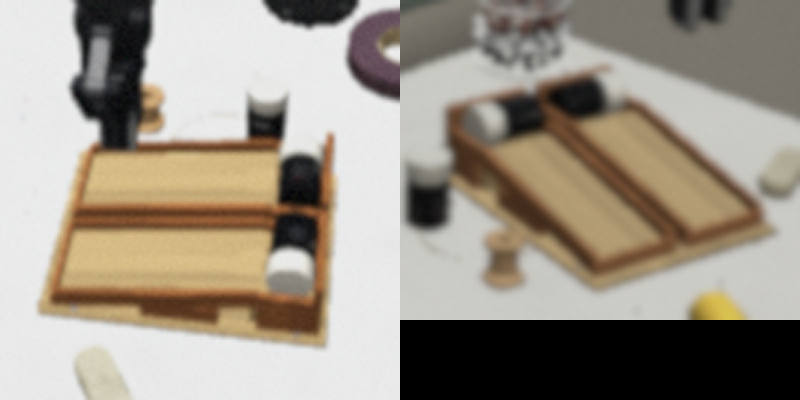

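Both pots lie in their seats against the stops (at about (300,178) and (293,255)). The gripper is clear and the things round the rack are where they were.

```bash
python3 -c "
from plant import arm
print(arm.sign_off())"
```

```text
the job is handed in; nothing more can be done
None
```

I pushed both pots up their gutters and over the crest; the last pictures show each in its seat against the end stop. I handed the job in at about 14.5 s with the gripper clear, and sign-off returned no verdict.

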